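Empty the clay trimmings tray into the round bucket and keep it raised

TASK

Take the aluminium trimmings tray by its bridge handle, draw it level up out of its wooden holder without losing any clay, and tip it open end down over the round bucket so that all four clay lumps slide in (not into the square tub, not on the table). Finish while still holding the emptied tray: raised clear above the bucket's mouth, its open end still pointing steeply down (about 45 degrees or more) over the bucket, held still and clear of the bucket. Leave everything else on the table where it is.

Things in the scene. Friction and masses are not known exactly. Their poses are not given: they have to be found in the camera images.
- tray: loose trimmings tray of bare aluminium, about 0.2 kg, 140 mm long (own x) x 104 mm wide (own y), metal 4 mm thick; walls 28 mm high along both sides and at the back (-x end), the +x end quite open. A fixed bridge handle stands over its middle. Origin: centre of the underside, z up. At the start it stands level in the holder, carrying the four clay lumps
- tray_grip (a point): middle of the tray's handle bar, 70 mm above the tray's origin, same axes as the tray. The bar is wood, flat-sided, runs along y from side to side (clear length 94 mm between its uprights), 14 mm thick in x and 16 mm high (62 to 78 mm above the tray's underside)
- tray_lip (a point): middle of the lower edge of the tray's open end, 70 mm along +x from the tray's origin
- holder: fixed wooden holder of the tray: an open-topped well, 166 mm (own x) x 130 mm outside, 42 mm high, on a 190 x 150 mm foot 6 mm thick; 148 x 112 mm inside, so 4 mm of play all round; inner floor 9 mm above the table. Origin: centre of the underside; its x points to the tray's open end, roughly towards the robot
- bucket: fixed round white plastic bucket, the only round open container of its size: outer diameter 172 mm at the mouth (180 mm over the band below the rim), inner 164 mm at the mouth and 148 mm at the floor, 110 mm high. Origin: centre of the underside
- bucket_in (a point): centre of the bucket's inner floor, 6 mm above the table
- tub: fixed square white plastic tub for waste plaster, 150 x 150 mm, 80 mm high, with plaster in it; not to be used. Origin: centre of the underside
- lump0: loose lump of clay with rounded corners, 28 x 26 x 26 mm, about 30 g, lying in the tray; it begins to slide when the tray's floor is tipped some 26 to 34 degrees. Origin: centre of its underside as built
- lump1: loose lump of clay with rounded corners, 30 x 24 x 22 mm, about 30 g, lying in the tray; it begins to slide when the tray's floor is tipped some 26 to 34 degrees. Origin: centre of its underside as built
- lump2: loose lump of clay with rounded corners, 24 x 28 x 28 mm, about 30 g, lying in the tray; it begins to slide when the tray's floor is tipped some 26 to 34 degrees. Origin: centre of its underside as built
- lump3: loose lump of clay with rounded corners, 26 x 26 x 24 mm, about 30 g, lying in the tray; it begins to slide when the tray's floor is tipped some 26 to 34 degrees. Origin: centre of its underside as built
- jar_a: bystander: closed clear jar, 62 mm across, 68 mm high, origin under its centre; to be left where it is
- jar_b: bystander: closed clear jar, 58 mm across, 62 mm high, origin under its centre; to be left where it is
- cup: bystander: empty clear plastic cup, 76 mm across the rim, 85 mm high, origin under its centre; to be left where it is
- brush: bystander: paint brush 190 mm long lying on the table along its own x; to be left where it is
- cap: bystander: red bottle cap, 42 mm across, 14 mm high, origin under its centre; to be left where it is
- collar: bystander: yellow plastic ring, 48 mm across, 12 mm high, origin under its centre; to be left where it is
- sponge: bystander: orange sponge block 55 x 85 x 30 mm, origin under its centre; to be left where it is
Things that resemble listed ones, but are neither listed nor needed, are in the scene too. Leave any black look-alike of the tray alone.

How it is judged:
On the way:
1. the tray is drawn up out of its holder, near level, with all four lumps in it (z of tray in the frame of holder above 0.05 m and angle between tray's own z axis and vertical below 0.4 rad and contact force between tray and the fingers above 1 N and x of lump0 in the frame of tray between -0.07 and 0.072 m and y of lump0 in the frame of tray between -0.05 and 0.05 m and z of lump0 in the frame of tray between 0 and 0.045 m and x of lump1 in the frame of tray between -0.07 and 0.072 m and y of lump1 in the frame of tray between -0.05 and 0.05 m and z of lump1 in the frame of tray between 0 and 0.045 m and x of lump2 in the frame of tray between -0.07 and 0.072 m and y of lump2 in the frame of tray between -0.05 and 0.05 m and z of lump2 in the frame of tray between 0 and 0.045 m and x of lump3 in the frame of tray between -0.07 and 0.072 m and y of lump3 in the frame of tray between -0.05 and 0.05 m and z of lump3 in the frame of tray between 0 and 0.045 m), for 0.2 s.
At the end, for the whole second after the job is handed in: all four lumps lie inside the round bucket (within 80 mm of its axis, below 90 mm); the tray is held in the fingers, its open end pointing at least 36 degrees below level, the lip above 114 mm (the rim is at 110 mm) and within 110 mm of the bucket's axis, not touching the bucket, and still (horizontal distance between each of lump0, lump1, lump2, lump3 and bucket_in below 0.08 m and height (world z) of each of lump0, lump1, lump2, lump3 below 0.09 m and angle between tray's own x axis and vertical above 2.2 rad and height (world z) of tray_lip above 0.114 m and horizontal distance between tray_lip and bucket_in below 0.11 m and contact force between tray and the fingers above 1 N and contact force between tray and bucket below 0.3 N and linear speed of tray below 0.05 m/s and angular speed of tray below 0.3 rad/s); the arm keeps its last pose, push and grip.
It fails at once if a bystander is moved by more than 40 mm (distance of any of jar_a, jar_b, cup, brush, cap, collar, sponge from where it was at the start of the episode above 0.04 m).
It also fails if it takes over 56 s, if anything falls off the work surface, if the arm or the gripper's body presses on something with over 40 N, if the wrist force passes 120 N, or if a joint passes its speed limit or range.

ROBOT

A 6-joint arm with a two-finger parallel gripper is mounted at the origin on the work surface. World frame = base frame: x ahead of the robot, y to its left, z up, the work surface at z = 0. Lengths are in m, angles in rad, forces in N, time in s.
With the tool pointing down it reaches from about 0.35 to 0.975 m from the base axis. Payload 4.9 kg.
Tool frame: the origin (TCP) lies on the centre line of the jaws, within the pads' length; the fingertips stand manip.tcp_to_tips ahead of it and the grasp point (between the pads) lies 11 mm behind it (manip.tcp_to_tips is the distance from the TCP to the fingertips, in m); x points along the fingers, y is the direction in which the jaws open and shut, and the axes are right-handed (so a half turn about x gives the same grasp; the last joint's range is limited). The gripper opens to 85 mm and grips with 20 to 120 N. Pads are 22 mm wide; open, the fingers measure 114 mm over their backs; the gripper's body (76 mm by 85 mm) begins 54 mm behind the grasp point. The pads swing forward as they close: fully open they stand 13 mm farther back than shut.
Start: joints at [1.164, 0.053, 1.613, -0, 1.476, -0.119], TCP at [0.177, 0.599, 0.239] pointing down, gripper open.
Joint ranges: [-3.01, 3.01], [-1.01, 2.22], [0.06, 2.58], [-1.02, 4.17], [0.09, 2.62], [-3.14, 3.14]. Speed limits (rad/s): [2.57, 2.57, 3.14, 3.14, 3.14, 3.14].

INTERFACE

Orientations are given as a unit quaternion [w, x, y, z].
In Python, from plant import status, imaging, workorder, manip gives the robot as it stands.
- The arm moves only by the tool carry_out, never from a script. Its argument "moves" is one flat list of numbers, 5 for each row, row after row: the opening, from 0 (shut) to 1 (fully open), then the shift along the tool's x, y, z in cm, then the turn about the tool's x in rad. In form: [claw, tx, ty, tz, twist, claw, tx, ty, tz, twist, ...]. A call has 1 to 12 rows; each row is the pose to reach, as a shift and turn from the pose commanded when the call began, along the tool's axes at that moment; what a row does not reach only later rows make up. A row lasts 1/12 s, in which the tool goes at most 41.7 mm and 7.16 degrees, less where a joint would pass 70% of its speed; a pose out of reach is approached as far as the arm can. A call with a gripper value outside its range is refused whole. The fingers move at their own pace and stop on an object; the grip force is fixed at half the most. Time passes only in rows, so rows that repeat a pose let the fingers close. It gives the time, the measured TCP pose, the force and the opening at its end, in the units of the state.
- status.state(): the state, without advancing time (a new reading comes with each control period).
- imaging.grab_frame(name): name is "side" or "top"; returns the picture (400x640x3 uint8, red, green, blue); there is no depth.
- imaging.camera_info(name): a dict with "K" (3x3 intrinsics, pixels), "dist" ([k1, k2, p1, p2, k3] as OpenCV has them; the pictures are not rectified), "R" (3x3) and "t" (3): a world point X has camera coordinates R X + t. Camera axes: x right, y down, z forward; pixel columns grow to the right and rows downward; lengths in m; the calibration is good to about 2 mm. A picture is of the moment at which its call begins. camera_info takes no time and is no camera call.
- workorder.job_done(): hands the job in, once; it reports no verdict.
The state is a dict: "time": time; "joint_pos": joint angles; "joint_vel": joint speeds; "joint_efforts": joint torques, N m; "tool_pos": TCP position; "tool_rot": TCP orientation; "contact_force": force on the tool from outside, world axes, zero at the start; "ft_torque": the same for the moment, N m; "gripper_width": opening from 0.0 (shut) to 1.0 (fully open).
Only numpy, scipy, OpenCV 4.12 (cv2) and the standard library are available. Lean on these libraries where they do the work, as an engineer would, in place of code of your own. Each camera call takes 0.05 s, during which the arm holds its last target.

## Working session

There is one attempt and no reset: what is moved stays moved. The work goes in short steps, Python scripts to look and compute and a tool call to move; the robot and the scene stay as the last step left them, time stands still between calls to the robot, and variables do not carry over. Pictures are saved under pics/ and viewed, and the job is handed in when it is done.

Besides the shell and the picture viewer there is one more tool, called after "Request:" as name(argument=value, ...) on one line, values as JSON. carry_out: Moves the arm, as the interface text tells. Its arguments: {"type":"object","properties":{"moves":{"type":"array","items":{"type":"number"}}},"required":["moves"]}

```bash
ls; mkdir -p pics; python3 - <<'E'
from plant import status, imaging, workorder, manip
import cv2
for n in ("side","top"):
    f=imaging.grab_frame(n); cv2.imwrite(f"pics/{n}0.png",f[:,:,::-1])
    print(imaging.camera_info(n))
print(status.state()); print([a for a in dir(manip) if a[0]!='_'], manip.tcp_to_tips)
E
```

```text
pics
{'K': array([[520.77718342,   0.        , 323.61320269],
       [  0.        , 520.77718342, 207.13648787],
       [  0.        ,   0.        ,   1.        ]]), 'dist': array([0.04841336, 0.        , 0.        , 0.        , 0.        ]), 'R': array([[-0.95727445, -0.28914365, -0.00464483],
       [-0.16428754,  0.55698843, -0.81410902],
       [ 0.23798157, -0.77856268, -0.58069349]]), 't': array([0.51012933, 0.14084802, 1.21236087])}
{'K': array([[442.27663874,   0.        , 321.08231069],
       [  0.        , 442.27663874, 196.55273869],
       [  0.        ,   0.        ,   1.        ]]), 'dist': array([-0.0070551,  0.       ,  0.       ,  0.       ,  0.       ]), 'R': array([[-0.03812362, -0.99926966, -0.00259355],
       [-0.97579302,  0.03778703, -0.21540687],
       [ 0.21534756, -0.00568132, -0.97652094]]), 't': array([0.02579109, 0.53089291, 1.08169163])}
{'time': 0.1, 'joint_pos': array([ 1.16401522e+00,  5.33019145e-02,  1.61417662e+00,  1.80409718e-05,
        1.47603155e+00, -1.18984834e-01]), 'joint_vel': array([-0.00087599, -0.00128272, -0.001021  , -0.00033786,  0.00444621,
       -0.00144451]), 'joint_efforts': array([ 2.34637682e-04, -3.94906497e+01, -3.71361458e+01, -1.47009318e-04,
        3.90472531e-03,  2.02639535e-05]), 'tool_pos': array([0.17716055, 0.59877641, 0.23816719]), 'tool_rot': array([ 0.69961578,  0.10074814,  0.69998038, -0.10205408]), 'contact_force': array([ 0.40090532, -0.80285979,  0.58192416]), 'ft_torque': array([ 0.03518983,  0.00889423, -0.04046595]), 'gripper_width': 0.9988873057950921}
['IKError', 'tcp_to_tips'] 0.008
```

View pics/side0.png

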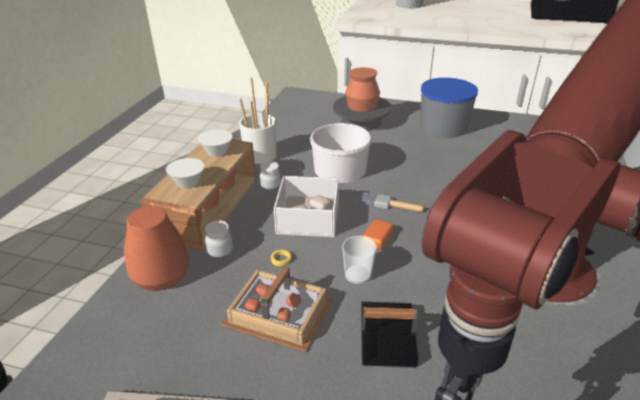

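View pics/top0.png

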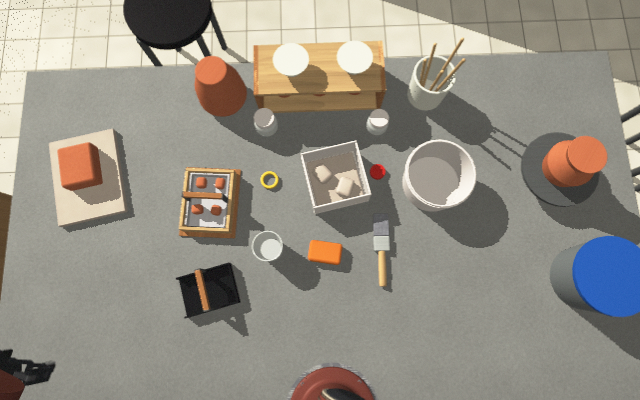

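```bash
python3 - <<'E'
import cv2,numpy as np
t=cv2.imread('pics/top0.png'); s=cv2.imread('pics/side0.png')
a=cv2.resize(t[155:255,165:255],None,fx=5,fy=5,interpolation=cv2.INTER_CUBIC)
b=cv2.resize(s[255:355,215:335],None,fx=5,fy=5,interpolation=cv2.INTER_CUBIC)
cv2.imwrite('pics/c_top.png',a); cv2.imwrite('pics/c_side.png',b)
E
```

```text
(no output)
```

View pics/c_top.png

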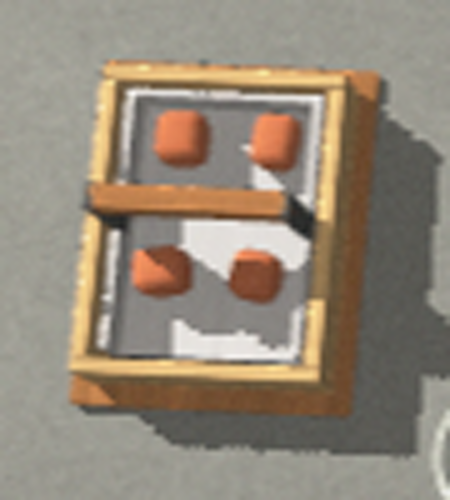

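View pics/c_side.png

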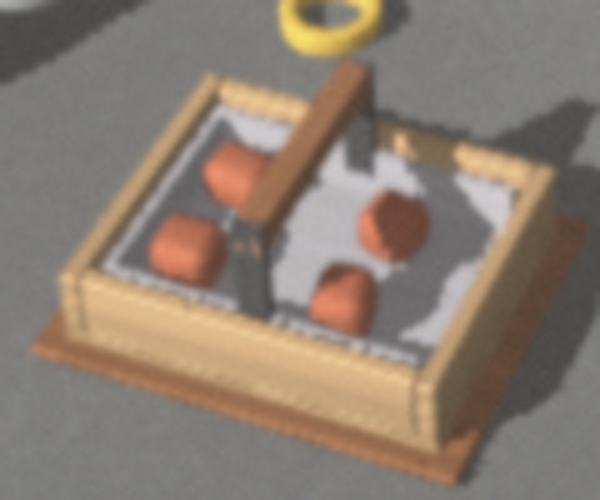

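```bash
cat > h.py <<'E'
import cv2,numpy as np
from plant import status, imaging
def ray(n,p):
    c=imaging.camera_info(n); R,t=c['R'],c['t']
    q=cv2.undistortPoints(np.array([[p]],float),c['K'],c['dist'])[0,0]
    return -R.T@t, R.T@np.array([q[0],q[1],1.])
def plane(n,p,z):
    o,d=ray(n,p); return o+d*(z-o[2])/d[2]
def tri(p1,p2,n1='top',n2='side'):
    o1,d1=ray(n1,p1);o2,d2=ray(n2,p2)
    s=np.linalg.lstsq(np.c_[d1,-d2],o2-o1,rcond=None)[0]
    a=o1+s[0]*d1;b=o2+s[1]*d2; return (a+b)/2,np.linalg.norm(a-b)
def proj(n,X):
    c=imaging.camera_info(n)
    return cv2.projectPoints(np.array([X],float),cv2.Rodrigues(c['R'])[0],c['t'],c['K'],c['dist'])[0][0,0]
E
python3 - <<'E'
from h import *
np.set_printoptions(precision=4,suppress=True)
T=lambda c:(165+(c[0]+.5)/5-.5,155+(c[1]+.5)/5-.5)
S=lambda c:(215+(c[0]+.5)/5-.5,255+(c[1]+.5)/5-.5)
H=np.array([plane('top',T(c),.042) for c in [(105,60),(350,75),(322,382),(68,370)]])
print('holder rim top view',H,H.mean(0),[np.linalg.norm(H[i]-H[i-1]) for i in range(4)])
H2=np.array([plane('side',S(c),.042) for c in [(435,385),(63,278),(213,77),(553,170)]])
print('side',H2,H2.mean(0),[np.linalg.norm(H2[i]-H2[i-1]) for i in range(4)])
# bar: far-top corners top view
print([plane('top',T(c),.087) for c in [(92,183),(288,190)]])
# side bar top face corners: end near camera (left +y): (242,215),(270,228) ; far end (350,62),(375,70)
print([plane('side',S(c),.087) for c in [(242,212),(270,225),(350,62),(373,70)]])
# mask
for n,off in (('top',(165,155)),('side',(215,255))):
    f=cv2.imread(f'pics/{n}0.png')
    hsv=cv2.cvtColor(f,cv2.COLOR_BGR2HSV)
    print(n,[ (p,hsv[p[1],p[0]].tolist()) for p in ([(203,194),(203,196),(203,199),(201,183)] if n=='top' else [(280,282),(276,287),(265,305),(290,297)])])
t=cv2.imread('pics/top0.png')
# bucket rim ellipse
m=cv2.inRange(cv2.cvtColor(t,cv2.COLOR_BGR2HSV),(0,0,195),(180,45,255))
m[:, :395]=0;m[:,485:]=0;m[:135]=0;m[220:]=0
c=max(cv2.findContours(m,0,2)[0],key=cv2.contourArea); e=cv2.fitEllipse(cv2.convexHull(c)); print(e,plane('top',e[0],.110))
hull=cv2.convexHull(c)[:,0]
P=np.array([plane('top',p,.11)[:2] for p in hull]); print(cv2.minEnclosingCircle(P.astype(np.float32)),P.min(0),P.max(0))
E
```

```text
holder rim top view [[0.6304 0.3619 0.042 ]
 [0.617  0.2316 0.042 ]
 [0.4535 0.2454 0.042 ]
 [0.4647 0.3764 0.042 ]] [0.5414 0.3038 0.042 ] [np.float64(0.16624939320570717), np.float64(0.13098003286822568), np.float64(0.16405642543119237), np.float64(0.13148217554928882)]
side [[0.4635 0.3756 0.042 ]
 [0.6251 0.3654 0.042 ]
 [0.6136 0.2381 0.042 ]
 [0.4534 0.2509 0.042 ]] [0.5389 0.3075 0.042 ] [np.float64(0.12507286602888337), np.float64(0.16188246081133087), np.float64(0.1278955945225923), np.float64(0.1607033842904917)]
[array([0.5523, 0.3527, 0.087 ]), array([0.5449, 0.2538, 0.087 ])]
[array([0.5499, 0.3515, 0.087 ]), array([0.5368, 0.355 , 0.087 ]), array([0.5397, 0.2581, 0.087 ]), array([0.5288, 0.26  , 0.087 ])]
top [((203, 194), [13, 155, 194]), ((203, 196), [14, 152, 207]), ((203, 199), [20, 10, 224]), ((201, 183), [9, 162, 219])]
side [((280, 282), [12, 104, 101]), ((276, 287), [13, 110, 118]), ((265, 305), [13, 51, 124]), ((290, 297), [8, 122, 125])]
((438.7250671386719, 173.4405517578125), (67.42378234863281, 74.54551696777344), 85.58805847167969) [ 0.5674 -0.2886  0.11  ]
((0.5676629543304443, -0.2862011194229126), 0.09553670883178711) [ 0.4847 -0.3806] [ 0.6575 -0.1959]
```

Chosen: the bare tray in the wooden holder (top px 208,203 / side 278,300), not the black look-alike (top 208,290). Bucket candidates: the open round white bucket (top 439,175), not the square tub (336,178), the blue-lidded pail (610,275) or the brush pot (430,85). The crop shows the tray with four lumps. Its handle bar runs along world y.

The commands can't tilt the tool, so I'll check with the gripper empty and clear of everything how the arm behaves at its reach limit.

Request:
carry_out(moves=[1,-5,45,0,0,1,-5,45,0,0,1,-5,45,0,0,1,-5,45,0,0,1,-5,45,0,0,1,-5,45,0,0,1,-5,45,0,0,1,-5,45,0,0,1,-5,45,0,0,1,-5,45,0,0,1,-5,45,0,0,1,-5,45,0,0])

```text
time: 1.1
tool_pos: [0.2846, 0.9612, 0.2546]
tool_rot: [0.7, 0.105, 0.7, -0.098]
contact_force: [0.1, 0.6, -2.7]
gripper_width: 0.999
```

Request:
carry_out(moves=[1,0,30,0,0,1,0,30,0,0,1,0,30,0,0,1,0,30,0,0,1,0,30,0,0,1,0,30,0,0])

```text
time: 1.6
tool_pos: [0.2903, 0.9804, 0.2315]
tool_rot: [0.703, 0.122, 0.696, -0.081]
contact_force: [0.1, -0.1, -0.2]
gripper_width: 1.003
```

Request:
carry_out(moves=[1,0,-4,0,0,1,0,-8,0,0,1,0,-12,0,0,1,0,-12,0,0])

```text
time: 1.93
tool_pos: [0.2601, 0.8773, 0.225]
tool_rot: [0.703, 0.122, 0.696, -0.08]
contact_force: [0.8, 0.7, 1.7]
gripper_width: 1.001
```

```bash
python3 - <<'E'
from h import *
from scipy.spatial.transform import Rotation as Ro
s=status.state(); print(s['time'],s['joint_pos'],s['tool_pos'],s['tool_rot'])
print(Ro.from_quat(s['tool_rot'],scalar_first=True).as_matrix())
E
```

```text
1.9333 [ 1.19999343  0.72103702  0.79510366  0.00480098  1.56581961 -0.08274993] [0.26006458 0.87727611 0.22502472] [ 0.70256463  0.12232509  0.69639232 -0.08048141]
[[ 1.71209706e-02  2.83459289e-01  9.58831426e-01]
 [ 5.72857098e-02  9.57118631e-01 -2.83975833e-01]
 [-9.98211010e-01  5.97892807e-02  1.48633400e-04]]
```

```bash
cat >> h.py <<'E'
from scipy.spatial.transform import Rotation as Ro
np.set_printoptions(precision=4,suppress=True)
def st():
    s=status.state(); R=Ro.from_quat(s['tool_rot'],scalar_first=True).as_matrix()
    return s,np.array(s['tool_pos']),R
def rep():
    s,p,R=st(); a=R[:,0]
    print('t %.2f'%s['time'],'q',np.array(s['joint_pos']),'p',p,'a',a,'tilt %.1f az %.1f'%(np.degrees(np.arccos(-a[2])),np.degrees(np.arctan2(a[1],a[0]))),'yt',R[:,1],'F',np.array(s['contact_force']),'w %.3f'%s['gripper_width'])
def go(P):
    s,p,R=st(); print('cm tool',R.T@(np.array(P)-p)*100)
def dirn(d):
    s,p,R=st(); print('tool dir',R.T@np.array(d))
E
python3 -c "
from h import *
rep(); go([.006,.933,.225]); dirn([.087,.996,0])"
```

```text
t 1.93 q [ 1.2     0.721   0.7951  0.0048  1.5658 -0.0827] p [0.2601 0.8773 0.225 ] a [ 0.0171  0.0573 -0.9982] tilt 3.4 az 73.4 yt [0.2835 0.9571 0.0598] F [0.8322 0.7221 1.6659] w 1.001
cm tool [ -0.1133  -1.8684 -25.9429]
tool dir [ 0.0585  0.978  -0.1994]
```

Request:
carry_out(moves=[1,-0.1,-1.9,-26,0,1,-0.1,-1.9,-26,0,1,-0.1,-1.9,-26,0,1,-0.1,-1.9,-26,0,1,-0.1,-1.9,-26,0,1,-0.1,-1.9,-26,0,1,-0.1,-1.9,-26,0,1,-0.1,-1.9,-26,0])

```text
time: 2.6
tool_pos: [-0.0, 0.934, 0.2256]
tool_rot: [0.702, 0.12, 0.697, -0.079]
contact_force: [0.3, -0.5, 0.0]
gripper_width: 0.998
```

Request:
carry_out(moves=[1,3,49,-10,0,1,3,49,-10,0,1,3,49,-10,0,1,3,49,-10,0,1,3,49,-10,0,1,3,49,-10,0,1,3,49,-10,0,1,3,49,-10,0,1,3,49,-10,0,1,3,49,-10,0])

```text
time: 3.43
tool_pos: [0.029, 1.0423, 0.1832]
tool_rot: [0.701, 0.134, 0.697, -0.069]
contact_force: [0.1, -0.6, 0.1]
gripper_width: 0.999
```

```bash
python3 -c "
from h import *
rep(); dirn([.087,.996,0])"
```

```text
t 3.43 q [ 1.4741  1.2369  0.055  -0.0091  1.7587  0.189 ] p [0.029  1.0423 0.1832] a [ 0.0177  0.0895 -0.9958] tilt 5.2 az 78.8 yt [0.283  0.9548 0.0908] F [ 0.1223 -0.5691  0.1312] w 0.999
tool dir [ 0.0907  0.9756 -0.1988]
```

```bash
python3 -c "
from h import *
dirn([.082,.941,.327])"
```

```text
tool dir [-0.24    0.9514 -0.1908]
```

Request:
carry_out(moves=[1,-72,285,-57,0,1,-72,285,-57,0,1,-72,285,-57,0,1,-72,285,-57,0,1,-72,285,-57,0,1,-72,285,-57,0])

```text
time: 3.93
tool_pos: [0.0417, 1.0438, 0.2087]
tool_rot: [0.699, 0.143, 0.698, -0.059]
contact_force: [-0.1, 0.2, 1.2]
gripper_width: 0.997
```

```bash
python3 -c "
from h import *
rep(); dirn([.082,.941,.327])"
```

```text
t 3.93 q [ 1.4613  1.2126  0.055  -0.0057  1.7554  0.1764] p [0.0417 1.0438 0.2087] a [ 0.0185  0.117  -0.993 ] tilt 6.8 az 81.0 yt [0.2823 0.9521 0.1175] F [-0.0932  0.2097  1.1535] w 0.997
tool dir [-0.2131  0.9575 -0.1922]
```

Request:
carry_out(moves=[1,-20,96,-19,0,1,-20,96,-19,0,1,-20,96,-19,0,1,-20,96,-19,0,1,-20,96,-19,0,1,-20,96,-19,0,1,-20,96,-19,0,1,-20,96,-19,0,1,-20,96,-19,0,1,-20,96,-19,0,1,-20,96,-19,0,1,-20,96,-19,0])

```text
time: 4.93
tool_pos: [0.058, 1.0442, 0.2355]
tool_rot: [0.698, 0.153, 0.698, -0.049]
contact_force: [-0.4, -0.3, -0.0]
gripper_width: 0.999
```

```bash
python3 -c "
from h import *
rep(); dirn([.082,.941,.327])"
```

```text
t 4.93 q [ 1.4447  1.1863  0.056  -0.0015  1.7522  0.1607] p [0.058  1.0442 0.2355] a [ 0.0199  0.1451 -0.9892] tilt 8.4 az 82.2 yt [0.2818 0.9485 0.1448] F [-0.3602 -0.3484 -0.0071] w 0.999
tool dir [-0.1853  0.963  -0.1936]
```

Request:
carry_out(moves=[1,-18,96,-19,0,1,-18,96,-19,0])

```text
time: 5.1
tool_pos: [0.0611, 1.0508, 0.2429]
tool_rot: [0.696, 0.164, 0.698, -0.038]
contact_force: [-0.4, 0.3, -0.6]
gripper_width: 1.004
```

```bash
python3 -c "
from h import *
rep(); dirn([.082,.941,.327])"
```

```text
t 5.10 q [1.4418 1.1803 0.0561 0.0012 1.7271 0.1582] p [0.0611 1.0508 0.2429] a [ 0.0216  0.1758 -0.9842] tilt 10.2 az 83.0 yt [0.2811 0.9436 0.1748] F [-0.409   0.2841 -0.5701] w 1.004
tool dir [-0.1546  0.9682 -0.1947]
```

Request:
carry_out(moves=[1,-15,97,-19,0])

```text
time: 5.18
tool_pos: [0.063, 1.0565, 0.2472]
tool_rot: [0.694, 0.172, 0.698, -0.029]
contact_force: [-0.5, -1.5, 0.0]
gripper_width: 1.001
```

Request:
carry_out(moves=[1,-13,97,-19,0])

```text
time: 5.27
tool_pos: [0.0647, 1.0627, 0.2519]
tool_rot: [0.692, 0.181, 0.698, -0.019]
contact_force: [-1.3, 0.6, -0.0]
gripper_width: 0.996
```

Request:
carry_out(moves=[1,-11,97,-19,0])

```text
time: 5.35
tool_pos: [0.0664, 1.0685, 0.2564]
tool_rot: [0.691, 0.19, 0.698, -0.01]
contact_force: [0.2, -0.6, -0.5]
gripper_width: 0.997
```

Request:
carry_out(moves=[1,-9,97,-19,0])

```text
time: 5.43
tool_pos: [0.068, 1.0743, 0.2609]
tool_rot: [0.689, 0.199, 0.697, -0.001]
contact_force: [-0.8, -0.8, 0.3]
gripper_width: 0.998
```

```bash
python3 -c "
from h import *
rep(); dirn([.082,.941,.327])"
```

```text
t 5.43 q [1.4362 1.1687 0.0559 0.0096 1.6368 0.1539] p [0.068  1.0743 0.2609] a [ 0.0276  0.2754 -0.9609] tilt 16.1 az 84.3 yt [0.2788 0.921  0.272 ] F [-0.823  -0.752   0.3279] w 0.998
tool dir [-0.0528  0.9785 -0.1972]
```

Request:
carry_out(moves=[1,-5,98,-19,0])

```text
time: 5.52
tool_pos: [0.0696, 1.0802, 0.2651]
tool_rot: [0.687, 0.207, 0.697, 0.008]
contact_force: [-1.2, -0.4, 0.3]
gripper_width: 1.001
```

Request:
carry_out(moves=[1,-3,98,-19,0])

```text
time: 5.6
tool_pos: [0.0713, 1.0861, 0.2689]
tool_rot: [0.685, 0.216, 0.696, 0.017]
contact_force: [0.1, -0.5, -0.0]
gripper_width: 0.998
```

Request:
carry_out(moves=[1,0,98,-19,0])

```text
time: 5.68
tool_pos: [0.0728, 1.092, 0.2725]
tool_rot: [0.682, 0.224, 0.695, 0.026]
contact_force: [-0.3, 0.1, -0.3]
gripper_width: 0.998
```

Request:
carry_out(moves=[1,2,98,-19,0])

```text
time: 5.77
tool_pos: [0.0744, 1.0979, 0.2762]
tool_rot: [0.68, 0.233, 0.694, 0.035]
contact_force: [0.6, -0.6, 0.6]
gripper_width: 0.999
```

Request:
carry_out(moves=[1,5,98,-19,0])

```text
time: 5.85
tool_pos: [0.0759, 1.1038, 0.28]
tool_rot: [0.678, 0.241, 0.693, 0.044]
contact_force: [0.2, 0.2, 0.3]
gripper_width: 1.001
```

Request:
carry_out(moves=[1,8,98,-19,0])

```text
time: 5.93
tool_pos: [0.0773, 1.1098, 0.2836]
tool_rot: [0.675, 0.25, 0.692, 0.053]
contact_force: [0.0, 0.3, 0.6]
gripper_width: 1.003
```

Request:
carry_out(moves=[1,10,98,-19,0])

```text
time: 6.02
tool_pos: [0.0788, 1.1156, 0.2871]
tool_rot: [0.673, 0.258, 0.691, 0.062]
contact_force: [-0.6, -0.8, 0.1]
gripper_width: 0.997
```

Request:
carry_out(moves=[1,13,98,-19,0])

```text
time: 6.1
tool_pos: [0.0802, 1.1215, 0.2907]
tool_rot: [0.67, 0.266, 0.689, 0.071]
contact_force: [-1.0, 1.1, -0.3]
gripper_width: 1.001
```

```bash
python3 -c "
from h import *
rep(); dirn([.082,.941,.327])"
```

```text
t 6.10 q [1.4268 1.1591 0.056  0.0272 1.4456 0.1448] p [0.0802 1.1215 0.2907] a [ 0.0396  0.4615 -0.8862] tilt 27.6 az 85.1 yt [0.2721 0.8484 0.454 ] F [-0.9762  1.1327 -0.2943] w 1.001
tool dir [ 0.1478  0.9691 -0.1951]
```

Request:
carry_out(moves=[1,15,97,-16,0])

```text
time: 6.18
tool_pos: [0.0823, 1.1272, 0.2942]
tool_rot: [0.667, 0.274, 0.688, 0.08]
contact_force: [-0.4, 0.0, 0.9]
gripper_width: 0.998
```

Request:
carry_out(moves=[1,18,97,-16,0])

```text
time: 6.27
tool_pos: [0.085, 1.1328, 0.2977]
tool_rot: [0.665, 0.282, 0.686, 0.088]
contact_force: [0.4, -0.4, 0.4]
gripper_width: 1.0
```

Request:
carry_out(moves=[1,20,97,-16,0])

```text
time: 6.35
tool_pos: [0.0875, 1.1384, 0.3012]
tool_rot: [0.662, 0.29, 0.684, 0.097]
contact_force: [0.3, -0.7, -0.1]
gripper_width: 1.002
```

Request:
carry_out(moves=[1,23,96,-16,0])

```text
time: 6.43
tool_pos: [0.0897, 1.1439, 0.3046]
tool_rot: [0.659, 0.298, 0.683, 0.106]
contact_force: [-0.2, 0.3, -0.4]
gripper_width: 0.999
```

Request:
carry_out(moves=[1,25,96,-16,0])

```text
time: 6.52
tool_pos: [0.0918, 1.1493, 0.308]
tool_rot: [0.656, 0.306, 0.681, 0.114]
contact_force: [-0.1, 0.4, 0.2]
gripper_width: 0.998
```

Request:
carry_out(moves=[1,28,95,-16,0])

```text
time: 6.6
tool_pos: [0.0938, 1.1548, 0.3114]
tool_rot: [0.653, 0.314, 0.678, 0.123]
contact_force: [0.2, 0.5, 0.6]
gripper_width: 0.999
```

Request:
carry_out(moves=[1,30,95,-16,0])

```text
time: 6.68
tool_pos: [0.0956, 1.16, 0.3146]
tool_rot: [0.649, 0.322, 0.676, 0.131]
contact_force: [-0.0, -0.0, -0.6]
gripper_width: 0.999
```

Request:
carry_out(moves=[1,33,94,-16,0])

```text
time: 6.77
tool_pos: [0.0973, 1.1653, 0.3179]
tool_rot: [0.646, 0.329, 0.674, 0.14]
contact_force: [-1.0, -0.4, -0.6]
gripper_width: 1.0
```

```bash
python3 -c "
from h import *
rep(); dirn([.082,.941,.327])"
```

```text
t 6.77 q [1.4131 1.161  0.056  0.049  1.2487 0.1284] p [0.0973 1.1653 0.3179] a [ 0.0523  0.6248 -0.7791] tilt 38.8 az 85.2 yt [0.2634 0.7439 0.6142] F [-0.9606 -0.4177 -0.6192] w 1.000
tool dir [ 0.3374  0.9224 -0.1854]
```

Request:
carry_out(moves=[1,35,93,-16,0])

```text
time: 6.85
tool_pos: [0.0989, 1.1704, 0.321]
tool_rot: [0.643, 0.337, 0.672, 0.148]
contact_force: [0.4, -0.5, -0.6]
gripper_width: 1.001
```

Request:
carry_out(moves=[1,37,92,-16,0])

```text
time: 6.93
tool_pos: [0.1004, 1.1754, 0.3243]
tool_rot: [0.64, 0.344, 0.669, 0.156]
contact_force: [0.8, -0.3, -0.2]
gripper_width: 1.003
```

Request:
carry_out(moves=[1,39,91,-16,0])

```text
time: 7.02
tool_pos: [0.1017, 1.1802, 0.3277]
tool_rot: [0.636, 0.351, 0.667, 0.164]
contact_force: [0.4, 0.8, 0.7]
gripper_width: 0.997
```

Request:
carry_out(moves=[1,41,90,-16,0])

```text
time: 7.1
tool_pos: [0.1029, 1.185, 0.3311]
tool_rot: [0.633, 0.359, 0.664, 0.172]
contact_force: [0.3, -0.4, -0.0]
gripper_width: 0.997
```

Request:
carry_out(moves=[1,43,89,-16,0])

```text
time: 7.18
tool_pos: [0.1041, 1.1896, 0.3345]
tool_rot: [0.629, 0.366, 0.662, 0.18]
contact_force: [0.1, 0.4, 0.3]
gripper_width: 0.997
```

Request:
carry_out(moves=[1,45,88,-16,0])

```text
time: 7.27
tool_pos: [0.1051, 1.1941, 0.3381]
tool_rot: [0.626, 0.373, 0.659, 0.188]
contact_force: [0.4, 0.4, -0.7]
gripper_width: 1.0
```

Request:
carry_out(moves=[1,47,87,-16,0])

```text
time: 7.35
tool_pos: [0.106, 1.1984, 0.3417]
tool_rot: [0.622, 0.38, 0.656, 0.196]
contact_force: [0.3, -0.8, 0.4]
gripper_width: 1.005
```

Request:
carry_out(moves=[1,49,86,-16,0])

```text
time: 7.43
tool_pos: [0.1068, 1.2026, 0.3452]
tool_rot: [0.619, 0.386, 0.653, 0.203]
contact_force: [0.4, -0.0, -0.9]
gripper_width: 1.001
```

Request:
carry_out(moves=[1,51,85,-16,0])

```text
time: 7.52
tool_pos: [0.1075, 1.2067, 0.3487]
tool_rot: [0.615, 0.393, 0.65, 0.211]
contact_force: [-0.3, -0.1, 0.4]
gripper_width: 0.997
```

Request:
carry_out(moves=[1,53,84,-16,0])

```text
time: 7.6
tool_pos: [0.1081, 1.2106, 0.3522]
tool_rot: [0.611, 0.399, 0.647, 0.218]
contact_force: [0.3, -0.1, -0.3]
gripper_width: 1.001
```

```bash
python3 -c "
from h import *
rep(); dirn([.082,.941,.327])"
```

```text
t 7.60 q [1.4067 1.1706 0.056  0.0736 1.0125 0.1128] p [0.1081 1.2106 0.3522] a [ 0.0665  0.7838 -0.6175] tilt 51.9 az 85.1 yt [0.2501 0.586  0.7707] F [ 0.2683 -0.097  -0.2986] w 1.001
tool dir [ 0.5411  0.824  -0.1657]
```

```bash
cat > kin.py <<'E'
import numpy as np
from scipy.optimize import least_squares
from scipy.spatial.transform import Rotation as Ro
D=[([1.16401522,.0533019,1.61417662,0,1.47603,-.11898],[.17716,.59878,.23817]),
([1.20917,1.18778,.05618,.00436,1.83915,-.0725],[.29030,.98042,.23150]),
([1.2,.72104,.7951,.0048,1.56582,-.08275],[.26006,.87728,.22502]),
([1.4741,1.2369,.055,-.0091,1.7587,.189],[.029,1.0423,.1832]),
([1.4613,1.2126,.055,-.0057,1.7554,.1764],[.0417,1.0438,.2087]),
([1.4447,1.1863,.056,-.0015,1.7522,.1607],[.058,1.0442,.2355]),
([1.4362,1.1687,.0559,.0096,1.6368,.1539],[.068,1.0743,.2609]),
([1.4268,1.1591,.056,.0272,1.4456,.1448],[.0802,1.1215,.2907]),
([1.4131,1.161,.056,.049,1.2487,.1284],[.0973,1.1653,.3179]),
([1.4067,1.1706,.056,.0736,1.0125,.1128],[.1081,1.2106,.3522])]
def Ry(t): return Ro.from_euler('y',t).as_matrix()
def Rz(t): return Ro.from_euler('z',t).as_matrix()
# chain, home: links up along z; pitch positive tips z toward +x
def fk(q,P):
    H,r0,d,L1,e1,L2,e2,Lt,s4=P
    R=Rz(q[0]); p=np.array([0,0,H])+R@np.array([r0,d,0])
    R=R@Ry(q[1]); p=p+R@np.array([e1,0,L1])
    R=R@Ry(q[2]); p=p+R@np.array([e2,0,L2])
    R=R@Rz(q[3])@Ry(q[4])
    p=p+R@np.array([0,0,Lt])
    R=R@Rz(q[5])
    # tool frame: x=R z ; y,z columns
    return p,np.c_[R[:,2],R[:,0],R[:,1]]
def res(P): return np.concatenate([fk(q,P)[0]-p for q,p in D])*1000
P0=[.36,0,.075,.5,0,.55,0,.22,1]
if __name__=='__main__':
    np.set_printoptions(precision=4,suppress=True)
    f=least_squares(lambda P: np.r_[res(P),(P[:8]-P0[:8])*.5],P0); print(f.x, np.sqrt(np.mean(res(f.x)**2)))
    np.save('P.npy',f.x)
    for q,p in D[-1:]: print(fk(q,f.x))
E
python3 kin.py
```

```text
[ 0.238  -0.0002  0.0742  0.4265  0.0001  0.61    0.0957  0.2715  1.    ] 0.031188862363758795
(array([0.1081, 1.2106, 0.3522]), array([[ 0.0666, -0.2501, -0.9659],
       [ 0.7838, -0.586 ,  0.2057],
       [-0.6175, -0.7708,  0.157 ]]))
```

```bash
cat > ik.py <<'E'
from kin import *
from h import *
P=np.load('P.npy')
LO=np.array([-3.01,-1.01,.06,-1.02,.09,-3.14]);HI=np.array([3.01,2.22,2.58,4.17,2.62,3.14])
def FK(q):
    p,R=fk(q,P); return p,np.c_[R[:,0],-R[:,1],-R[:,2]]
def IK(p,R,q0):
    def f(q):
        pp,RR=FK(q); return np.r_[(pp-p)*10,(Ro.from_matrix(R.T@RR)).as_rotvec()]
    o=least_squares(f,np.clip(q0,LO+1e-3,HI-1e-3),bounds=(LO,HI)); return o.x,np.abs(o.fun).max()
def about(a,psi): return Ro.from_rotvec(np.array(a)*psi).as_matrix()
def path(p0,R0,p1,psi,q,n=12,pr=True):
    for i in range(1,n+1):
        u=i/n; q,e=IK(p0+(p1-p0)*u, about(R0[:,0],psi*u)@R0,q)
        if pr and (i%3==0 or e>1e-3): print('%.2f'%u,q,'err %.4f'%e)
    return q
E
python3 - <<'E'
from ik import *
rep()
s,p,R=st(); q=np.array(s['joint_pos']); a=R[:,0]
print(FK(q)[0]-p, np.abs(FK(q)[1]-R).max())
tx=np.array([np.cos(np.radians(175)),np.sin(np.radians(175)),0])
for sg in (1,-1):
    v=sg*tx; v=v-a*(v@a); v/=np.linalg.norm(v)
    psi=np.arctan2(np.cross(R[:,1],v)@a,R[:,1]@v)
    print('jaw',sg,'twist',psi)
    G=np.array([.541,.304,.079+.15])+.011*a
    qq=path(p,R,G,psi,q)
    R1=about(a,psi)@R
    G0=G-[0,0,.15]
    q2=path(G,R1,G0,0,qq,6)
    Bk=np.array([.567,-.287,.3])
    print('to bucket'); q3=path(G,R1,Bk,0,qq,24); print('dump -90'); path(Bk,R1,Bk,-1.57,q3)
E
```

```text
t 7.60 q [1.4067 1.1706 0.056  0.0736 1.0125 0.1128] p [0.1081 1.2106 0.3522] a [ 0.0665  0.7838 -0.6175] tilt 51.9 az 85.1 yt [0.2501 0.586  0.7707] F [ 0.2683 -0.097  -0.2986] w 1.001
[ 0.  0. -0.] 3.3306690738754696e-16
jaw 1 twist -1.770146944879519
0.25 [ 1.2266  0.4664  1.1635  0.3396  0.6512 -0.678 ] err 0.0000
0.50 [ 0.9427  0.1008  1.6569  0.7013  0.682  -1.6214] err 0.0000
0.75 [ 0.5218 -0.1113  1.9247  0.9204  0.9477 -2.5083] err 0.0000
1.00 [ 0.0777 -0.0759  1.9179  0.8637  1.2615 -3.14  ] err 0.0957
0.17 [ 0.0853 -0.0497  1.93    0.8527  1.2278 -3.14  ] err 0.1144
0.33 [ 0.0933 -0.0208  1.9396  0.8419  1.1937 -3.14  ] err 0.1321
0.50 [ 0.1015  0.0106  1.9468  0.8312  1.1593 -3.14  ] err 0.1486
0.67 [ 0.11    0.0447  1.9514  0.8206  1.1249 -3.14  ] err 0.1639
0.83 [ 0.1186  0.0813  1.9534  0.8103  1.0906 -3.14  ] err 0.1865
1.00 [ 0.1273  0.1203  1.9528  0.8003  1.0566 -3.14  ] err 0.2095
to bucket
0.04 [ 0.0342 -0.0907  1.9221  0.8482  1.2979 -3.14  ] err 0.1132
0.08 [-0.0096 -0.1026  1.9238  0.833   1.3342 -3.14  ] err 0.1321
0.12 [-0.0535 -0.1117  1.923   0.8181  1.370
[... 2741 characters left out ...]
928  1.5204 -0.3   ] err 0.0000
0.38 [-0.3663 -0.0568  1.8795  0.8585  1.6286 -0.3697] err 0.0000
0.50 [-0.4869 -0.0072  1.8139  0.8222  1.7265 -0.4363] err 0.0000
0.62 [-0.5942  0.0612  1.7272  0.7861  1.8145 -0.4968] err 0.0000
0.75 [-0.6879  0.1446  1.6206  0.7523  1.895  -0.5487] err 0.0000
0.88 [-0.7689  0.2406  1.4945  0.7232  1.9709 -0.5901] err 0.0000
1.00 [-0.8387  0.3482  1.3478  0.7006  2.0455 -0.6196] err 0.0000
dump -90
0.25 [-0.8387  0.3482  1.3478  0.7006  2.0455 -1.0121] err 0.0000
0.50 [-0.8387  0.3482  1.3478  0.7006  2.0455 -1.4046] err 0.0000
0.75 [-0.8387  0.3482  1.3478  0.7006  2.0455 -1.7971] err 0.0000
1.00 [-0.8387  0.3482  1.3478  0.7006  2.0455 -2.1896] err 0.0000
```

```bash
python3 - <<'E'
from h import *
t=cv2.imread('pics/top0.png'); s=cv2.imread('pics/side0.png')
a=cv2.resize(t[130:220,395:485],None,fx=4,fy=4,interpolation=cv2.INTER_CUBIC)
b=cv2.resize(s[115:190,300:390],None,fx=4,fy=4,interpolation=cv2.INTER_CUBIC)
b=cv2.copyMakeBorder(b,0,60,0,0,0)
# predicted rim circles
c=np.array([.569,-.287])
for r,col in ((.086,(0,0,255)),(.082,(0,255,0))):
  for th in np.linspace(0,6.28,60):
    X=[c[0]+r*np.cos(th),c[1]+r*np.sin(th),.11]
    u=proj('top',X); cv2.circle(a,tuple(int(v) for v in ((u-[395,130])*4+1.5)),1,col,-1)
    u=proj('side',X); cv2.circle(b,tuple(int(v) for v in ((u-[300,115])*4+1.5)),1,col,-1)
cv2.imwrite('pics/bk.png',np.hstack([a,b]))
E
```

```text
(no output)
```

View pics/bk.png

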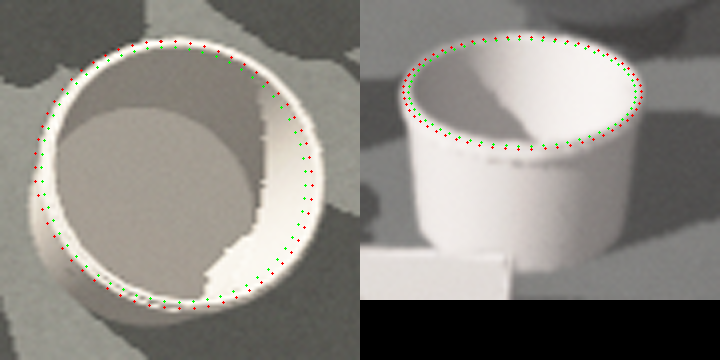

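```bash
python3 - <<'E'
from ik import *
s,p,R=st(); go([.541+.011*.0665,.304+.011*.7838,.079+.13-.011*.6175])
E
```

```text
cm tool [-58.2388 -53.3377  62.7146]
```

Request:
carry_out(moves=[1,-58.2,-53.3,62.7,1.371,1,-58.2,-53.3,62.7,1.371,1,-58.2,-53.3,62.7,1.371,1,-58.2,-53.3,62.7,1.371,1,-58.2,-53.3,62.7,1.371,1,-58.2,-53.3,62.7,1.371,1,-58.2,-53.3,62.7,1.371,1,-58.2,-53.3,62.7,1.371,1,-58.2,-53.3,62.7,1.371,1,-58.2,-53.3,62.7,1.371,1,-58.2,-53.3,62.7,1.371,1,-58.2,-53.3,62.7,1.371])

```text
time: 8.6
tool_pos: [0.3068, 0.8031, 0.2863]
tool_rot: [0.219, 0.697, 0.638, -0.243]
contact_force: [0.4, -0.9, 0.9]
gripper_width: 0.996
```

```bash
python3 - <<'E'
from ik import *
rep(); go([.541+.011*.0665,.304+.011*.7838,.079+.13-.011*.6175])
E
```

```text
t 8.60 q [1.0032 0.1658 1.587  0.6476 0.648  0.7216] p [0.3068 0.8031 0.2863] a [ 0.0676  0.7834 -0.6178] tilt 51.8 az 85.1 yt [ 0.996  -0.0895 -0.0045] F [ 0.3913 -0.9145  0.8679] w 0.996
cm tool [-31.6434  27.8314  35.3932]
```

Request:
carry_out(moves=[0.5,-31.6,27.8,35.4,0,0.5,-31.6,27.8,35.4,0,0.5,-31.6,27.8,35.4,0,0.5,-31.6,27.8,35.4,0,0.5,-31.6,27.8,35.4,0,0.5,-31.6,27.8,35.4,0,0.5,-31.6,27.8,35.4,0,0.5,-31.6,27.8,35.4,0,0.5,-31.6,27.8,35.4,0,0.5,-31.6,27.8,35.4,0,0.5,-31.6,27.8,35.4,0,0.5,-31.6,27.8,35.4,0])

```text
time: 9.6
tool_pos: [0.5226, 0.358, 0.2112]
tool_rot: [0.222, 0.697, 0.638, -0.241]
contact_force: [1.0, 0.5, -0.2]
gripper_width: 0.502
```

```bash
python3 - <<'E'
from ik import *
rep(); go([.541+.011*.0665,.304+.011*.7838,.079+.05-.011*.6175])
for n in ('top','side'):
    cv2.imwrite(f'pics/{n}1.png',imaging.grab_frame(n)[:,:,::-1])
E
```

```text
t 9.60 q [ 0.1394 -0.0676  1.9611  0.9642  1.1981 -0.1278] p [0.5226 0.358  0.2112] a [ 0.069   0.7824 -0.619 ] tilt 51.8 az 85.0 yt [ 0.9962 -0.0865  0.0017] F [ 0.9946  0.5261 -0.1803] w 0.502
cm tool [2.0868 2.2808 9.6914]
```

View pics/top1.png

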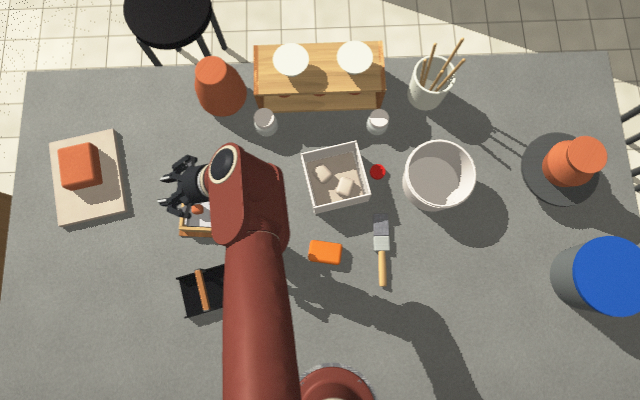

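View pics/side1.png

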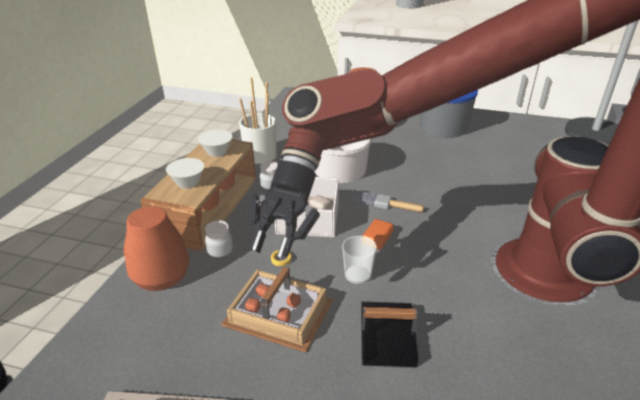

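Request:
carry_out(moves=[0.5,2.1,2.3,9.7,0,0.5,2.1,2.3,9.7,0,0.5,2.1,2.3,9.7,0,0.5,2.1,2.3,9.7,0,0.5,3.1,2.3,11.0,0,0.5,4.1,2.3,12.2,0,0.5,4.6,2.3,12.8,0,0.5,4.6,2.3,12.8,0])

```text
time: 10.37
tool_pos: [0.5398, 0.316, 0.0811]
tool_rot: [0.221, 0.695, 0.64, -0.242]
contact_force: [-0.9, 1.0, 0.5]
gripper_width: 0.503
```

```bash
python3 - <<'E'
from ik import *
rep(); go([.541+.011*.069,.304+.011*.7824,.079-.011*.619])
for n in ('top','side'):
    cv2.imwrite(f'pics/{n}2.png',cv2.resize(imaging.grab_frame(n)[180:360,180:380,::-1] if n=='side' else imaging.grab_frame(n)[130:280,140:300,::-1],None,fx=4,fy=4,interpolation=cv2.INTER_CUBIC)[:600])
E
```

```text
t 10.37 q [ 0.0559  0.1547  1.9868  1.034   1.131  -0.3968] p [0.5398 0.316  0.0811] a [ 0.0647  0.7824 -0.6194] tilt 51.7 az 85.3 yt [ 0.9964 -0.0843 -0.0023] F [-0.8929  0.9784  0.5336] w 0.503
cm tool [0.3022 0.2213 0.9018]
```

View pics/side2.png

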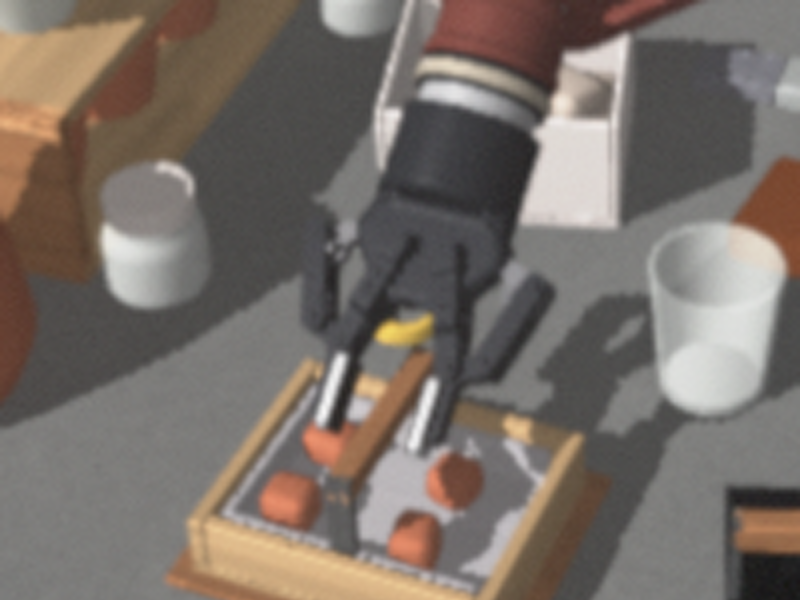

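View pics/top2.png

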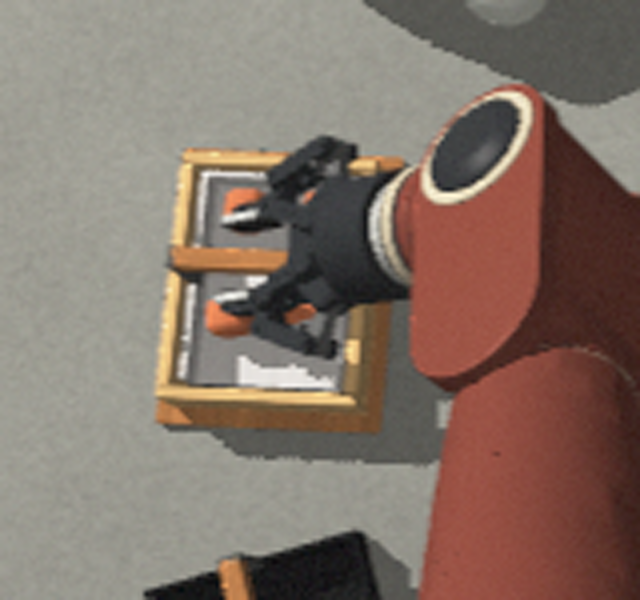

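Request:
carry_out(moves=[0.5,0.3,0.1,0.9,0,0.5,0.3,0.1,0.9,0,0,0.3,0.1,0.9,0,0,0.3,0.1,0.9,0,0,0.3,0.1,0.9,0,0,0.3,0.1,0.9,0,0,0.3,0.1,0.9,0,0,0.3,0.1,0.9,0])

```text
time: 11.13
tool_pos: [0.5416, 0.3118, 0.0732]
tool_rot: [0.221, 0.696, 0.639, -0.241]
contact_force: [-1.9, -1.7, 3.9]
gripper_width: 0.15
```

```bash
python3 - <<'E'
from ik import *
rep(); dirn([0,0,1])
cv2.imwrite('pics/side3.png',cv2.resize(imaging.grab_frame('side')[180:330,180:380,::-1],None,fx=4,fy=4,interpolation=cv2.INTER_CUBIC))
E
```

```text
t 11.13 q [ 0.0478  0.1706  1.986   1.0389  1.1279 -0.4166] p [0.5416 0.3118 0.0732] a [ 0.0664  0.7828 -0.6188] tilt 51.8 az 85.1 yt [ 0.9964 -0.085  -0.0006] F [-1.8698 -1.6658  3.9157] w 0.150
tool dir [-0.6188 -0.0006 -0.7856]
```

View pics/side3.png

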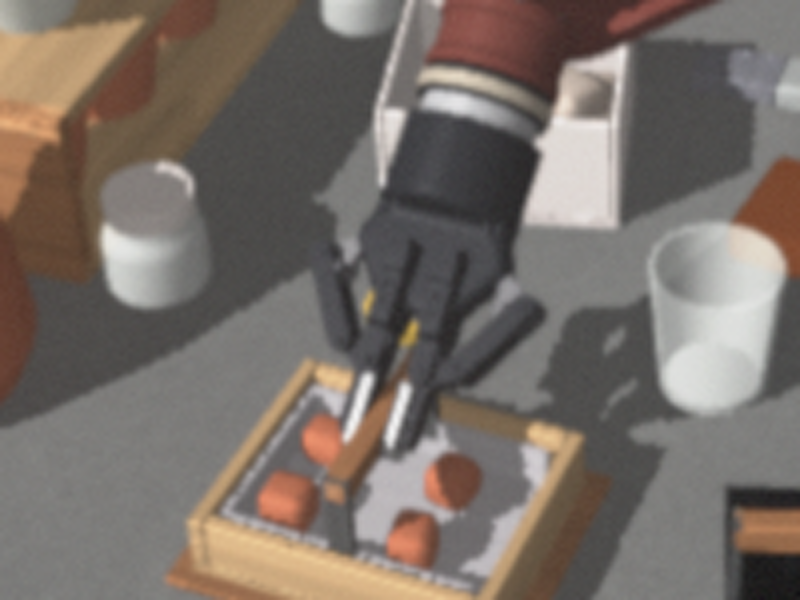

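Request:
carry_out(moves=[0,-0.3,0,-0.4,0,0,-0.9,0,-1.1,0,0,-1.5,0,-1.9,0,0,-2.5,0,-3.1,0,0,-3.5,0,-4.4,0,0,-4.5,0,-5.7,0,0,-5.5,0,-7,0,0,-6.5,0,-8.2,0,0,-7.5,0,-9.5,0,0,-8.5,0,-10.8,0,0,-9,0,-11.4,0,0,-9,0,-11.4,0])

```text
time: 12.18
tool_pos: [0.5427, 0.3118, 0.2212]
tool_rot: [0.223, 0.697, 0.638, -0.24]
contact_force: [1.0, -0.4, -3.6]
gripper_width: 0.151
```

```bash
python3 - <<'E'
from ik import *
rep(); dirn([0,0,1]); 
for n in ('top','side'):
    cv2.imwrite(f'pics/{n}4.png',cv2.resize(imaging.grab_frame(n)[130:330,160:400,::-1],None,fx=3,fy=3,interpolation=cv2.INTER_CUBIC))
E
```

```text
t 12.18 q [ 0.0478 -0.0588  1.9348  0.9489  1.2788 -0.1687] p [0.5427 0.3118 0.2212] a [ 0.0696  0.7826 -0.6186] tilt 51.8 az 84.9 yt [ 0.9963 -0.0853  0.0042] F [ 1.0259 -0.3863 -3.5545] w 0.151
tool dir [-0.6186  0.0042 -0.7857]
```

View pics/side4.png

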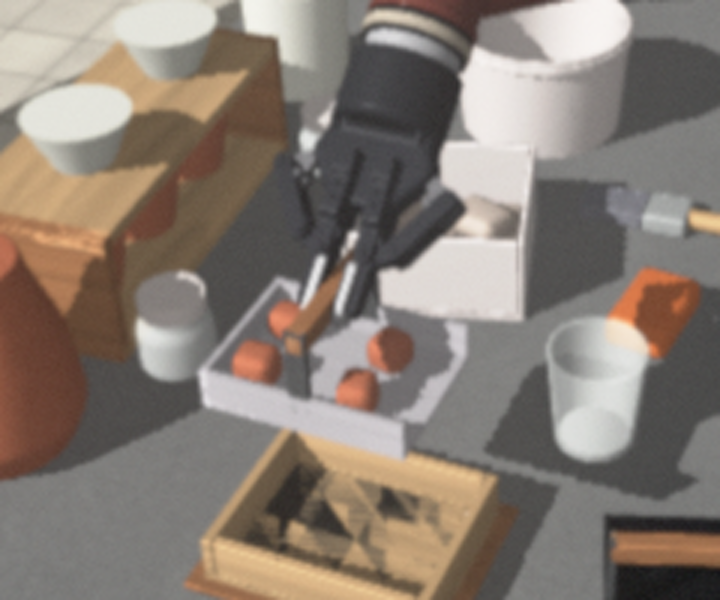

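View pics/top4.png

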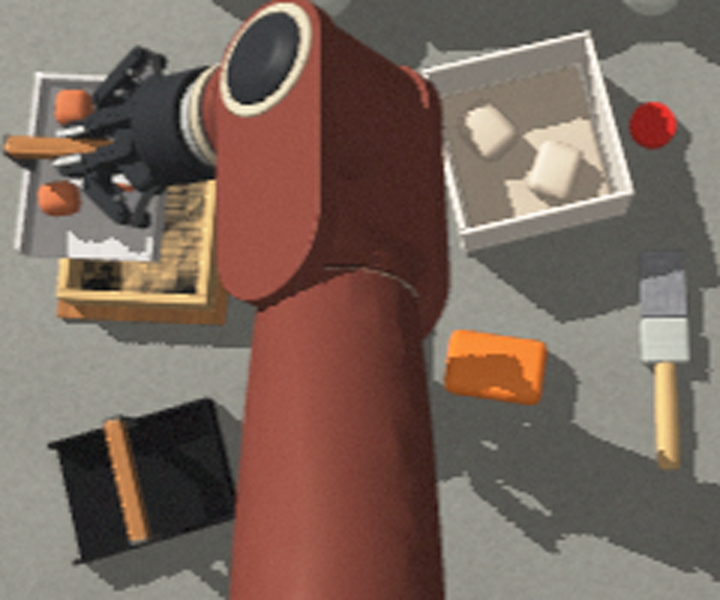

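```bash
cat > dump.py <<'E'
from ik import *
th=np.radians(175)
Rt0=np.c_[[np.cos(th),np.sin(th),0],[-np.sin(th),np.cos(th),0],[0,0,1]]
def trayp(T,a,psi,pts):
    Rr=about(a,psi); G=T-.011*a   # grasp pt on axis
    O=G+Rr@(Rt0@np.array([0,0,-.07]))
    return np.array([O+Rr@Rt0@np.array(x) for x in pts]), Rr@Rt0
PT=[[.07,0,0],[.07,.052,0],[.07,-.052,0],[-.07,.052,0],[-.07,-.052,0],[.07,.052,.028],[.07,-.052,.028]]
E
python3 - <<'E'
from dump import *
s,p,R=st(); a=R[:,0]
for psi in (-.5,-1,-1.57,-1.8,-2.0):
    X,Rt=trayp(p,a,psi,PT); print(psi,'xdip %.1f y.z %.2f n.z %.2f'%(np.degrees(np.arcsin(-Rt[2,0])),Rt[2,1],Rt[2,2])); print((X-p)*1000); print('x',Rt[:,0])
E
```

```text
-0.5 xdip 22.1 y.z 0.06 n.z 0.92
[[-37.1457 -22.0291 -84.2505]
 [-26.0599 -72.7424 -81.2057]
 [-48.2314  28.6842 -87.2953]
 [ 99.9578 -42.0318 -28.5143]
 [ 77.7864  59.3947 -34.604 ]
 [-36.6971 -73.5132 -55.3164]
 [-58.8685  27.9133 -61.406 ]]
x [-0.9001 -0.2194 -0.3764]
-1 xdip 41.4 y.z 0.22 n.z 0.72
[[   5.7949  -29.9363  -89.6296]
 [  29.1216  -74.9559  -78.0928]
 [ -17.5318   15.0834 -101.1665]
 [ 110.8316   -8.9074   14.4332]
 [  64.1783   81.1319   -8.6405]
 [  10.1698  -79.6315  -58.0188]
 [ -36.4836   10.4078  -81.0924]]
x [-0.5836 -0.4718 -0.6609]
-1.57 xdip 51.8 y.z 0.48 n.z 0.38
[[  53.0519  -22.4514  -75.131 ]
 [  82.4537  -57.1821  -49.9653]
 [  23.6501   12.2793 -100.2967]
 [  90.109    29.0321   60.0734]
 [  31.3053   98.4935    9.742 ]
 [  59.4101  -68.8847  -39.1933]
 [   0.6064    0.5766  -89.5246]]
x [-0.0547 -0.6158 -0.786 ]
-1.8 xdip 50.0 y.z 0.59 n.z 0.24
[[ 68.277  -14.8295 -63.8872]
 [ 97.2553 -44.9503 -32.9519]
 [ 39.2987  15.2913 -94.8225]
 [ 72.9101  41.7335  74.2546]
 [ 14.9535 101.9751  12.384 ]
 [ 74.5217 -59.7956 -26.1109]
 [ 16.5651   0.446  -87.9816]]
x [ 0.1739 -0.6192 -0.7658]
-2.0 xdip 45.7 y.z 0.69 n.z 0.13
[[ 78.7095  -6.4606 -52.2141]
 [105.96   -32.6407 -16.4928]
 [ 51.459   19.7195 -87.9354]
 [ 54.7713  50.7254  83.6562]
 [  0.2703 103.0856  12.2135]
 [ 84.422  -50.1701 -12.9096]
 [ 29.9211   2.1902 -84.3522]]
x [ 0.3656 -0.5955 -0.7153]
```

```bash
python3 - <<'E'
from dump import *
s,p,R=st(); q=np.array(s['joint_pos'])
T=np.array([.572,-.274,.228]); go(T); 
q=path(p,R,T,0,q,24); path(T,R,T,-1.57,q,4)
E
```

```text
cm tool [-46.2196   8.041   35.1891]
0.12 [-0.0916 -0.0695  1.9483  0.9242  1.3871 -0.2478] err 0.0000
0.25 [-0.2282 -0.0582  1.9352  0.8933  1.4909 -0.327 ] err 0.0000
0.38 [-0.3571 -0.0231  1.8989  0.857   1.5861 -0.4049] err 0.0000
0.50 [-0.4749  0.0324  1.8408  0.8174  1.6713 -0.4784] err 0.0000
0.62 [-0.58    0.1047  1.7624  0.7772  1.7475 -0.5447] err 0.0000
0.75 [-0.6721  0.1901  1.665   0.7388  1.8168 -0.6019] err 0.0000
0.88 [-0.7521  0.2862  1.5494  0.7043  1.8824 -0.6486] err 0.0000
1.00 [-0.8212  0.3918  1.4152  0.6751  1.9471 -0.6841] err 0.0000
0.75 [-0.8212  0.3918  1.4152  0.6751  1.9471 -1.8616] err 0.0000
```

Request:
carry_out(moves=[0,-0.5,0.1,0.4,0,0,-1.4,0.2,1.1,0,0,-2.8,0.5,2.1,0,0,-4.6,0.8,3.5,0,0,-6.9,1.2,5.3,0,0,-9.2,1.6,7,0,0,-12,2.1,9.2,0,0,-14.8,2.6,11.3,0,0,-17.6,3,13.4,0,0,-20.3,3.5,15.5,0,0,-23.1,4,17.6,0,0,-25.9,4.5,19.7,0])

```text
time: 13.28
tool_pos: [0.558, -0.0189, 0.2227]
tool_rot: [0.221, 0.696, 0.639, -0.242]
contact_force: [0.6, 1.3, -2.1]
gripper_width: 0.153
```

```bash
python3 - <<'E'
from dump import *
rep(); go([.572,-.274,.228])
E
```

```text
t 13.28 q [-0.5316  0.0676  1.8051  0.7975  1.711  -0.5133] p [ 0.558  -0.0189  0.2227] a [ 0.0669  0.7827 -0.6188] tilt 51.8 az 85.1 yt [ 0.9962 -0.0869 -0.0021] F [ 0.5791  1.3295 -2.1377] w 0.153
cm tool [-20.1993   3.6063  15.2266]
```

Request:
carry_out(moves=[0,-2.4,0.4,1.8,0,0,-4.8,0.9,3.7,0,0,-7.2,1.3,5.5,0,0,-9.6,1.7,7.3,0,0,-12,2.1,9.1,0,0,-14.2,2.5,10.7,0,0,-16.2,2.9,12.2,0,0,-18,3.2,13.6,0,0,-19.2,3.4,14.5,0,0,-19.9,3.5,15,0,0,-20.2,3.6,15.2,0,0,-20.2,3.6,15.2,0])

```text
time: 14.28
tool_pos: [0.5727, -0.2719, 0.2287]
tool_rot: [0.221, 0.696, 0.639, -0.242]
contact_force: [-0.2, 0.2, -4.3]
gripper_width: 0.151
```

```bash
python3 - <<'E'
from dump import *
rep(); go([.572,-.274,.228])
for n in ('top','side'):
    f=imaging.grab_frame(n)[:,:,::-1]
    f=f[60:260,340:580] if n=='top' else f[20:220,230:470]
    cv2.imwrite(f'pics/{n}5.png',cv2.resize(f,None,fx=3,fy=3,interpolation=cv2.INTER_CUBIC))
E
```

```text
t 14.28 q [-0.819   0.3897  1.4173  0.6782  1.9462 -0.6803] p [ 0.5727 -0.2719  0.2287] a [ 0.0672  0.7828 -0.6186] tilt 51.8 az 85.1 yt [ 0.9962 -0.0866 -0.0014] F [-0.2169  0.2184 -4.2652] w 0.151
cm tool [-0.1229 -0.0551  0.1865]
```

View pics/side5.png

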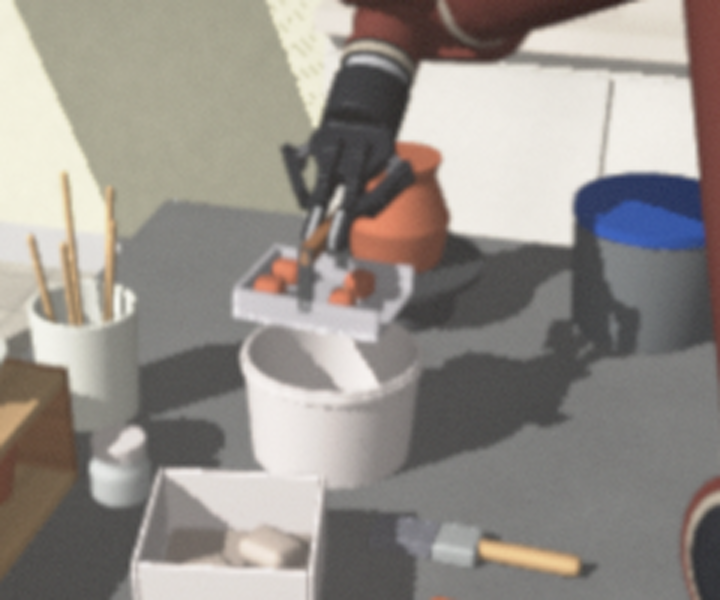

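View pics/top5.png

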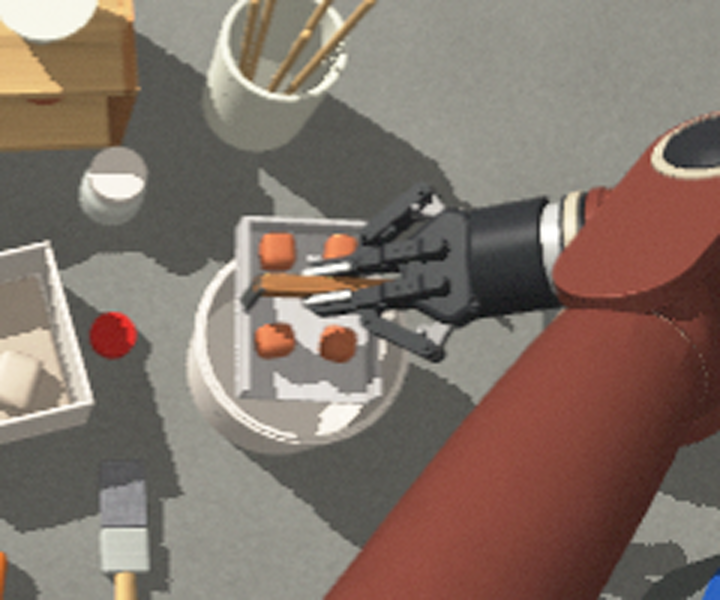

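Request:
carry_out(moves=[0,-0.1,0,0.2,-0.1,0,-0.1,0,0.2,-0.22,0,-0.1,0,0.2,-0.34,0,-0.1,0,0.2,-0.46,0,-0.1,0,0.2,-0.58,0,-0.1,0,0.2,-0.7,0,-0.1,0,0.2,-0.82,0,-0.1,0,0.2,-0.94,0,-0.1,0,0.2,-1.06,0,-0.1,0,0.2,-1.18,0,-0.1,0,0.2,-1.3,0,-0.1,0,0.2,-1.4])

```text
time: 15.38
tool_pos: [0.5729, -0.2718, 0.2288]
tool_rot: [0.618, 0.388, 0.644, 0.229]
contact_force: [0.8, 0.1, -2.6]
gripper_width: 0.157
```

Request:
carry_out(moves=[0,0,0,0,-0.08,0,0,0,0,-0.08,0,0,0,0,-0.08,0,0,0,0,-0.08])

```text
time: 15.72
tool_pos: [0.5729, -0.2725, 0.2286]
tool_rot: [0.632, 0.365, 0.635, 0.252]
contact_force: [0.8, 1.2, -1.8]
gripper_width: 0.158
```

```bash
python3 - <<'E'
from dump import *
rep()
for n in ('top','side'):
    f=imaging.grab_frame(n)[:,:,::-1]
    f=f[60:260,340:580] if n=='top' else f[20:220,230:470]
    cv2.imwrite(f'pics/{n}6.png',cv2.resize(f,None,fx=3,fy=3,interpolation=cv2.INTER_CUBIC))
E
```

```text
t 15.72 q [-0.819   0.3912  1.4152  0.6769  1.9471 -2.1605] p [ 0.5729 -0.2725  0.2286] a [ 0.0659  0.7825 -0.6191] tilt 51.7 az 85.2 yt [0.1447 0.6064 0.7819] F [ 0.8071  1.1509 -1.8167] w 0.158
```

View pics/side6.png

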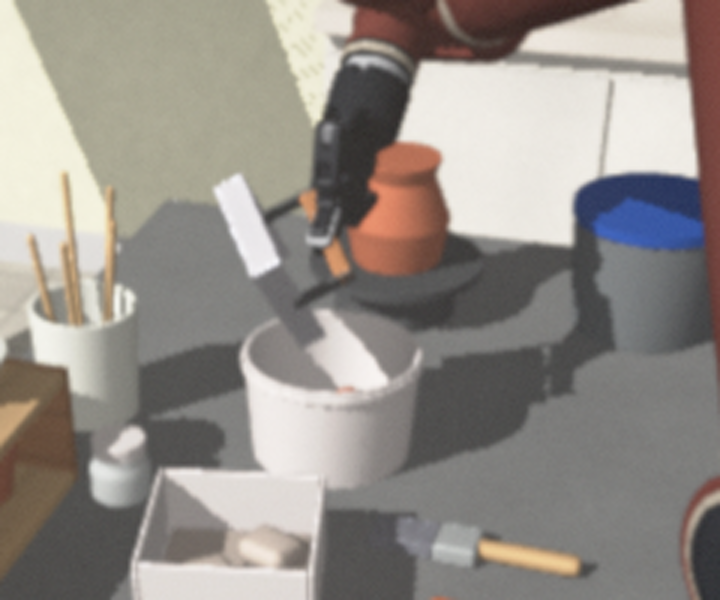

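View pics/top6.png

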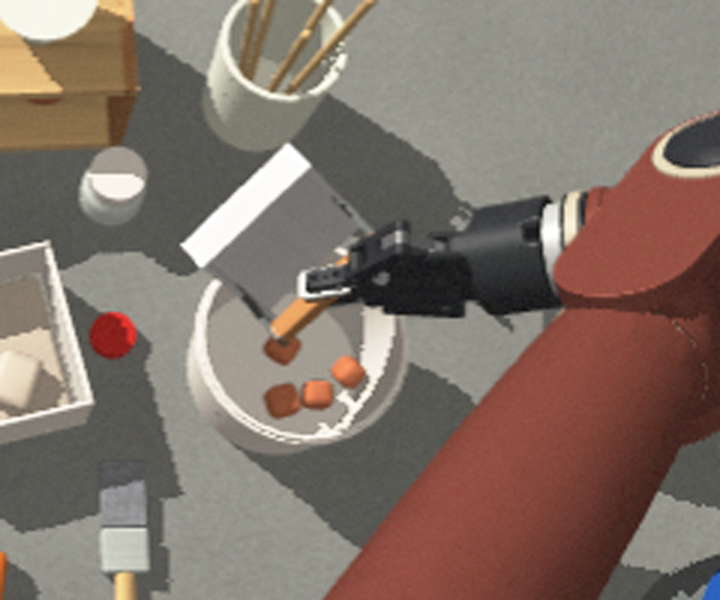

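Request:
carry_out(moves=[0,-0.6,0.8,-0.1,0,0,-1.3,1.6,-0.1,0,0,-1.9,2.3,-0.2,0,0,-1.9,2.3,-0.2,0,0,-1.9,2.3,-0.2,0,0,-1.9,2.3,-0.2,0,0,-1.9,2.3,-0.2,0,0,-1.9,2.3,-0.2,0])

```text
time: 16.48
tool_pos: [0.5727, -0.2737, 0.2576]
tool_rot: [0.632, 0.365, 0.635, 0.253]
contact_force: [-0.3, -0.7, -1.7]
gripper_width: 0.157
```

```bash
python3 - <<'E'
from dump import *
rep(); s,p,R=st(); a=R[:,0]
# tray x from jaw axis: yt=-tray x
X,Rt=trayp(p,a,-1.48,PT+[[-.07,-.052,.028],[-.07,.052,.028]]); print(X); print('tray x from jaw',-R[:,1],Rt[:,0],'lip dist',np.linalg.norm(X[0,:2]-[.569,-.291]))
for n in ('top','side'):
    f=imaging.grab_frame(n)[:,:,::-1].copy()
    o=(340,60) if n=='top' else (230,20)
    g=cv2.resize(f[o[1]:o[1]+200,o[0]:o[0]+240],None,fx=3,fy=3,interpolation=cv2.INTER_CUBIC)
    for k,x in enumerate(X):
        u=(proj(n,x)-o)*3+1; cv2.circle(g,(int(u[0]),int(u[1])),4,(0,255,0) if k<3 else (255,0,255),1)
    cv2.imwrite(f'pics/{n}7.png',g)
    if n=='top': cv2.imwrite('pics/topfull7.png',f)
E
```

```text
t 16.48 q [-0.8204  0.3683  1.3944  0.6882  1.9824 -2.1318] p [ 0.5727 -0.2737  0.2576] a [ 0.0659  0.783  -0.6186] tilt 51.8 az 85.2 yt [0.1444 0.6059 0.7823] F [-0.2578 -0.709  -1.6921] w 0.157
[[ 0.6191 -0.2983  0.1788]
 [ 0.6481 -0.3349  0.2016]
 [ 0.59   -0.2617  0.1559]
 [ 0.6683 -0.2504  0.3114]
 [ 0.6101 -0.1772  0.2657]
 [ 0.6252 -0.3454  0.2139]
 [ 0.5671 -0.2722  0.1682]
 [ 0.5873 -0.1877  0.278 ]
 [ 0.6454 -0.2608  0.3237]]
tray x from jaw [-0.1444 -0.6059 -0.7823] [-0.1439 -0.6039 -0.7839] lip dist 0.05059297455354516
```

View pics/side7.png

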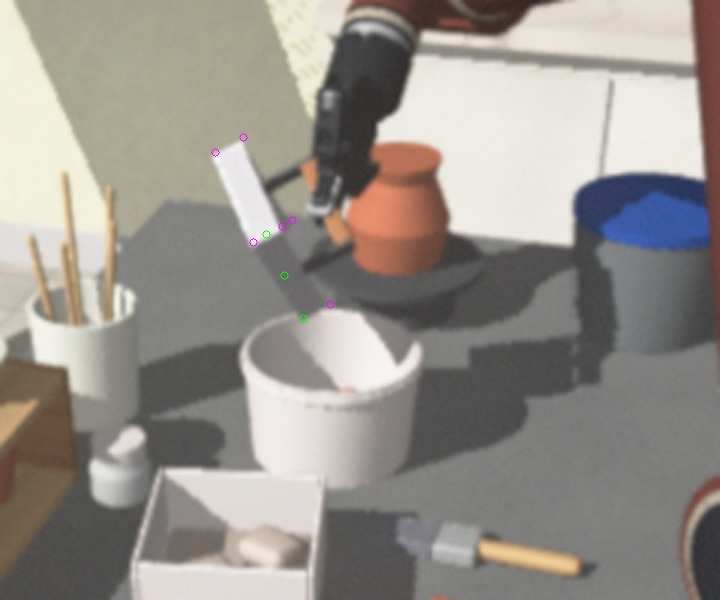

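View pics/top7.png

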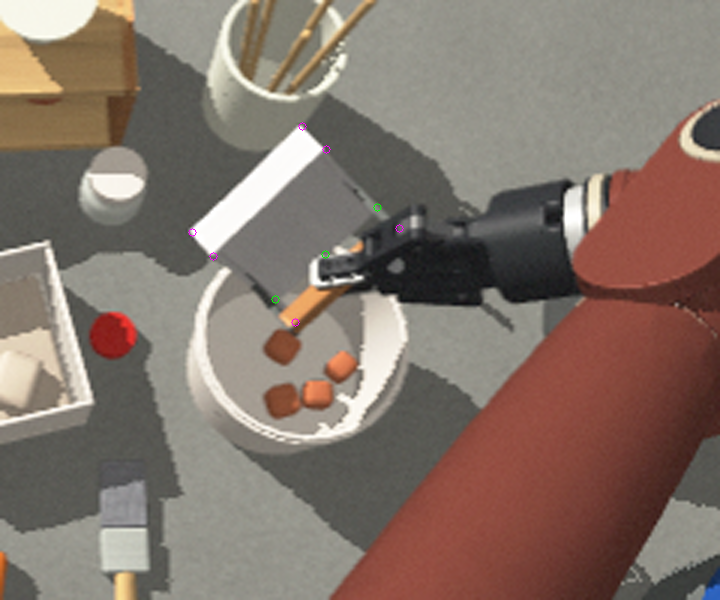

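View pics/topfull7.png

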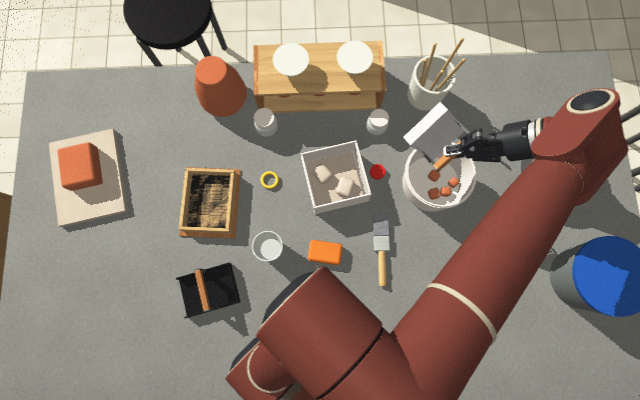

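The overlay matches the tray to within a few millimetres: its open end points about 51° down, with the lip near z = 0.18 m and about 50 mm from the bucket's axis. All four lumps lie on the bucket floor and the bystanders look unmoved, so I'm handing in.

```bash
python3 -c "
from plant import workorder
print(workorder.job_done())"
```

```text
the job is handed in; nothing more can be done
None
```

All four clay lumps are in the round bucket and the arm is still holding the emptied tray above it. I handed the job in at about 16.5 s of the 56 s allowed; no verdict was reported.

**How it was done:** The moves offer no tilt command. I pushed the empty gripper against the arm's reach limit in small steps until the tool leaned about 52° along the handle's direction. I then gripped the bar with the tray level, lifted it and carried it level to the bucket. A turn of about 1.5 rad about the tool's axis brought the open end down, and I then raised the tray 3 cm.

**Last checks:**
- **Lumps:** in the top view all four lie on the bucket floor, with none on the table or in the tub.
- **Tray:** the gripper reads 0.157 open, so the bar is held. The open end points about 51° below level, with the lip at about z = 0.18 m and 50 mm from the bucket's axis. The tray's lowest point is at about 0.156 m, against the rim at 0.110 m. Predicted tray corners matched both camera views to within a few millimetres.
- **Bystanders:** they look unmoved in the last top view; I did not measure them one by one.

**What disagreed:**
- **Elbow joint (joint 3):** it read about 0.055 rad during the tilting, slightly under its listed lower limit of 0.06. The interface gave no complaint.
- **Bucket centre:** my first estimate was about 5 mm off in y, and I corrected it from the overlay before tipping.

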